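# Open the dry-bath lid onto its stay and load the specimen jar

### The arm

A 7-joint arm with a two-finger parallel gripper is mounted at the origin on the work surface. World frame = base frame: x ahead of the robot, y to its left, z up, the work surface at z = 0. Lengths are in m, angles in rad, forces in N, time in s.
With the tool pointing down it reaches from about 0.425 to 0.875 m from the base axis. Payload 4.7 kg.
Tool frame: the origin (TCP) lies at the very end of the fingers, on their centre line; the grasp point (between the pads) lies 19 mm behind it (r.grasp_offset is the distance from the TCP to the grasp point, in m); z points along the fingers, y is the line along which they close (so a half turn about z gives the same grasp; the last joint's range is limited). The gripper opens to 87 mm and grips with 3 to 60 N. Pads are 19 mm wide; open, the fingers measure 117 mm over their backs; the gripper's body (75 mm by 190 mm) begins 51 mm behind the grasp point.
Start: joints at [-1.248, 0.321, -0.07, 1.45, 0.023, 1.371, -0.057], TCP at [0.198, 0.619, 0.223] pointing down, gripper open.
Joint ranges: [-2.86, 2.86], [-0.3, 2.09], [-1.38, 1.24], [0.06, 2.45], [-1.56, 4.7], [0.09, 2.05], [-2.69, 2.69]. Speed limits (rad/s): [2.57, 2.57, 3.14, 3.14, 3.14, 3.14, 3.14].

### API

Orientations are given as [roll, pitch, yaw] about the fixed x, y, z axes, in that order (R = Rz(yaw) Ry(pitch) Rx(roll)).
In Python, from workcell import r, optics gives the robot as it stands. The module is installed in compiled form; this text tells all that it offers.
- The arm moves only by the tool step_arm, never from a script. Its argument "targets" is a list of rows, each a list of 4 numbers: the shift along the world's x, y, z in mm, then the turn about the world's z in rad. In form: [[dx, dy, dz, roll], ...]. A call has 1 to 5 rows; each row shifts and turns the commanded pose from where the row before left it; what a row does not reach is not made up. A row lasts 1/10 s, in which the tool goes at most 50 mm and 8.59 degrees, less where a joint would pass 70% of its speed; a pose out of reach is approached as far as the arm can. A call is refused whole if a number of a shift passes 50 or a number of a turn 0.15, either way. A call with a gripper value outside its range is refused whole. "fingers" is the opening, from -1 (shut) to 1 (fully open), set as the call begins (left out, the last holds). The fingers move at their own pace and stop on an object; the grip force is fixed at half the most. Time passes only in rows, so rows that do not move let the fingers close. It gives the time, the measured TCP pose, the force and the opening at its end, in the units of the state.
- r.read_state(): the state, without advancing time (a new reading comes with each control period).
- optics.camera(name): name is "scene" or "top"; returns (picture, depth): 420x560x3 uint8, blue, green, red; 420x560 float32, m along the optical axis (not along the pixel's ray), 0 where there is no reading.
- optics.camera_model(name): a dict with "mtx" (3x3 intrinsics, pixels), "position" and "rotation" of the camera in the world. Camera axes: x right, y down, z forward; pixel columns grow to the right and rows downward; lengths in m; the calibration is good to about 2 mm. A picture is of the moment at which its call begins. camera_model takes no time and is no camera call.
- r.close_job(): hands the job in, once; it reports no verdict.
The state is a dict: "time_s": time; "q": joint angles; "joint_vel": joint speeds; "tau": joint torques, N m; "ee_pos": TCP position; "ee_rot": TCP orientation; "wrist_force": force on the tool from outside, world axes, zero at the start; "moment": the same for the moment, N m; "opening": opening from 0.0 (shut) to 1.0 (fully open).
Only numpy, scipy, OpenCV 4.12 (cv2) and the standard library are available. Lean on these libraries where they do the work, as an engineer would, in place of code of your own. Each camera call takes 0.05 s, during which the arm holds its last target. There are 200 camera calls.

### The job

Push the dry bath's lid up by its orange lip past its balance point so that it leans back by itself on the red stay bar, then press it further back until the bar has gone fully home in its frame; work by feel and gently, never pressing on the dry bath or its lid with more than 20 N and never letting the lid slam. Then stand the amber specimen jar upright in the well of the dry bath, right down on its floor, and let go of everything. Leave the bottles and the tip box alone.

Things in the scene. Friction and masses are not known exactly. Their poses are not given: they have to be found in the camera images.
- dry_bath: White bench-top dry bath fixed to the bench: an open box 160 deep (x) x 220 wide (y) x 135 high, walls 8, with an aluminium block inside whose top is 80 above the bench and which has one round well. Origin: centre of its underside, on the bench; x points away from its front panel to the hinge side, z up. Behind the hinge a dark steel frame (180 wide, 115 high) carries the red stay bar.
- lid (a joint): Angle of the blue lid, rad: 0 shut (level), growing as it opens upward and back; past 1.51 it is beyond its balance point and falls gently back, not forward. It is free-swinging (falls shut below 1.51), 0.5 to 0.75 kg, 160 long x 220 wide x 10 thick.
- lid_hinge (a point): Point on the hinge axis (which runs along the dry bath's y) at the middle of the lid's width, at the level of the lid's underside when shut, 80 beyond the dry bath's centre and 135 above the bench. Axes turn with the lid: lid's -x runs from the hinge to the lip, its +z is its outer (upper when shut) face, its underside lies in z = 0.
- lid_lip (a point): Middle of the free edge of the orange lip, on its underside, 195 from the hinge. The lip is 70 wide, 8 thick and juts out 35 in front of the box, with free room under it down to the bench (135). Axes as the lid's.
- stay (a joint): Travel of the red stay bar (rail 120 wide, 110 from the hinge) as the lid pushes it back about the lid's hinge, rad: 0 out (start), 0.08 home on a hard stop. Held by friction: gives at 0.9 N m (about 5 N at the lip), then force climbs steeply. Its frame is set differently each time, unmeasured: the lid meets the bar at 1.57 to 1.67 rad and is home 0.08 further.
- well (a point): Centre of the floor of the round well, 50 above the bench; the well is 38 across and 30 deep, its mouth (80 above the bench) faces up. It lies 15 in front of the dry bath's centre, 95 in front of the hinge line. Under the shut lid at the start.
- jar_center (a point): Centre (half-way up) of the loose amber jar with a white cap, a cylinder 30 across and 70 high, 50 to 100 g, standing upright on the bench; z is its axis. Seated in the well its centre is 85 above the bench and its top 15 below the rim of the box.
- reagent_green: White bottle with a green cap, 42 across x 100 high, 120 g, standing on the bench; origin at the centre of its foot. Leave alone.
- reagent_blue: White bottle with a blue cap, 42 across x 100 high, 120 g, standing on the bench; origin at the centre of its foot. Leave alone.
- tip_box: Blue pipette-tip box with yellow tips, 85 x 120 x 58 high, on the bench; origin at the centre of its underside. Leave alone.
Things that resemble listed ones, but are neither listed nor needed, are in the scene too. Leave any yellow look-alike of the part that bears jar_center alone.

How it is judged:
By the outcome, as a careful person would: the job done as asked, in the order asked, and still so for the second after the job is handed in, with the robot touching nothing.
It also fails if it takes over 72 s, if anything falls off the work surface, if the arm or the gripper's body presses on something with over 40 N, if the wrist force passes 120 N, or if a joint passes its speed limit or range.

## Working session

There is one attempt and no reset: what is moved stays moved. The work goes in short steps, Python scripts to look and compute and a tool call to move; the robot and the scene stay as the last step left them, time stands still between calls to the robot, and variables do not carry over. Pictures are saved under pics/ and viewed, on a budget of 10 in all, crops included, one or two more only if the job needs it, and the job is handed in when it is done.

Besides the shell and the picture viewer there is one more tool, called after "Call:" by a JSON object that holds its "api" and its "payload", one argument or row to a line. step_arm: Moves the arm, as the interface text tells. Its arguments: {"type":"object","properties":{"targets":{"type":"array"},"fingers":{"type":"number"}},"required":["targets"]}

```bash
mkdir -p pics
cat > h.py <<'E'
import numpy as np, cv2
from workcell import r, optics
def snap(name,fn=None):
    im,d=optics.camera(name)
    if fn: cv2.imwrite('pics/'+fn,im)
    return im,d
def world(name,d,u,v,w=1):
    m=optics.camera_model(name)
    p=d[v-w:v+w+1,u-w:u+w+1]; z=np.median(p[p>0])
    c=np.linalg.inv(m['mtx'])@[u,v,1]*z
    return np.array(m['rotation'])@c+m['position']
def cloud(name,d):
    m=optics.camera_model(name)
    v,u=np.mgrid[:420,:560]
    c=np.stack([u,v,np.ones_like(u)],-1)@np.linalg.inv(m['mtx']).T*d[...,None]
    return c@np.array(m['rotation']).T+m['position']
E
python3 - <<'E'
from h import *
a,d=snap('scene'); b,e=snap('top')
cv2.imwrite('pics/s1.png',a);cv2.imwrite('pics/t1.png',b)
np.savez('c1.npz',a=a,d=d,b=b,e=e)
for n in('scene','top'):print(optics.camera_model(n))
print(r.read_state())
E
```

```text
{'mtx': array([[392.01731837,   0.        , 284.41176979],
       [  0.        , 392.01731837, 211.8365569 ],
       [  0.        ,   0.        ,   1.        ]]), 'position': array([0.7733869 , 0.414507  , 0.83483872]), 'rotation': array([-2.58582498,  0.00301869,  2.5244223 ])}
{'mtx': array([[402.86507461,   0.        , 279.90854764],
       [  0.        , 402.86507461, 210.22739081],
       [  0.        ,   0.        ,   1.        ]]), 'position': array([0.39621736, 0.04827672, 1.12751615]), 'rotation': array([-3.01772331,  0.00870664, -1.55426992])}
{'time_s': 0.1, 'q': array([-1.2478995 ,  0.32175422, -0.07007709,  1.45156319,  0.02259989,
        1.37080832, -0.05689849]), 'joint_vel': array([-0.00093325, -0.0027246 , -0.00025035, -0.00246155, -0.00053374,
        0.00099674,  0.00106638]), 'tau': array([-6.02929667e-04, -4.92570233e+01, -4.05895757e-01, -3.13398099e+01,
       -6.42083609e-02,  3.94163327e-02,  6.63381320e-05]), 'ee_pos': array([0.19744102, 0.61875821, 0.22156225]), 'ee_rot': array([-3.13984891e+00,  9.65786379e-05,  2.83281824e+00]), 'wrist_force': array([-1.29148425,  0.4100498 ,  0.03033546]), 'moment': array([ 0.04103658, -0.00047222,  0.0274729 ]), 'opening': 0.9967184795968923}
```

View pics/s1.png

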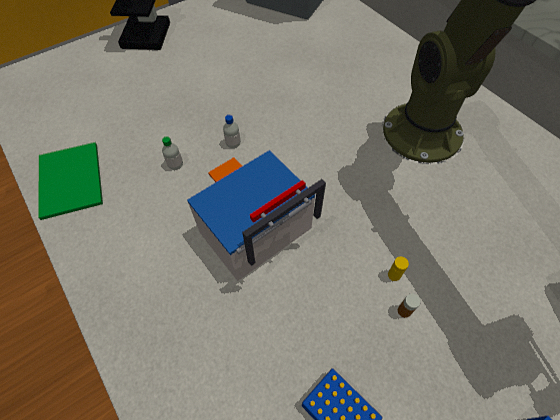

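View pics/t1.png

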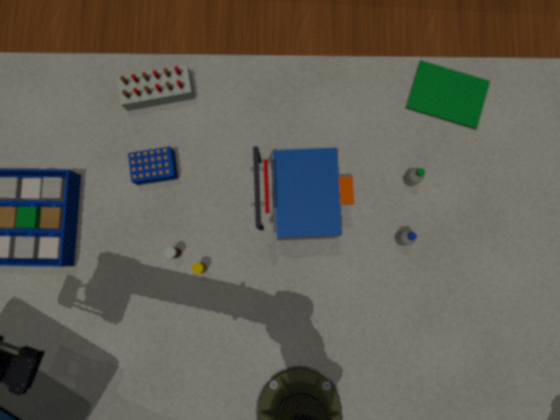

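The jar with the white cap over amber is at scene (407,306) and top (172,252). The yellow look-alike is at scene (398,268) and top (199,268). The lip faces right in the top view (−y), and the hinge and stay frame are on the left. Next I'll measure positions and take one enlarged crop to confirm the jar.

```bash
sed -i 's/np.array(m\[.rotation.\])/ROT(m)/; 1a from scipy.spatial.transform import Rotation\ndef ROT(m): return Rotation.from_euler("xyz",m["rotation"]).as_matrix()' h.py
python3 - <<'E'
from h import *
z=np.load('c1.npz')
P=cloud('scene',z['d']);T=cloud('top',z['e'])
print('table',np.median(P[60:80,200:300],(0,1)),T[300,100])
def stat(im,P,lo,hi,box,name):
    m=cv2.inRange(cv2.cvtColor(im,cv2.COLOR_BGR2HSV),lo,hi)>0
    k=np.zeros_like(m);x0,y0,x1,y1=box;k[y0:y1,x0:x1]=1;m&=k
    q=P[m];vs=np.argwhere(m)
    print(name,m.sum(),'mean',q.mean(0).round(4),'p2',np.percentile(q,2,0).round(4),'p98',np.percentile(q,98,0).round(4))
    return q,m
for n,im,PP,b in(('scene',z['a'],P,(185,140,330,260)),('top',z['b'],T,(240,140,360,245))):
    q,m=stat(im,PP,(100,120,60),(125,255,255),b,n+' lid')
    q=q[(q[:,2]>.13)&(q[:,2]<.16)]
    print(q[:,2].mean(), 'rect',cv2.minAreaRect((q[:,:2]*1000).astype(np.float32)))
    q,m=stat(im,PP,(5,150,80),(18,255,255),b,n+' lip')
    print('rect',cv2.minAreaRect((q[:,:2]*1000).astype(np.float32)))
    stat(im,PP,(0,150,80),(4,255,255),b,n+' stay')
for (n,d,pts) in(('scene',z['d'],[(407,298),(408,306),(401,262),(398,272),(228,120),(167,141),(320,190),(250,240)]),('top',z['e'],[(177,251),(172,252),(201,267),(411,236),(420,173),(256,150),(259,226)])):
    for u,v in pts: print(n,u,v,world(n,d,u,v).round(4))
c=cv2.resize(z['a'][240:330,360:450],None,fx=6,fy=6,interpolation=2);cv2.imwrite('pics/crop1.png',c)
E
```

```text
table [ 2.53367235e-01 -5.17004795e-01  4.52148244e-04] [0.27983398 0.55080842 0.0023774 ]
scene lid 5202 mean [ 0.5795 -0.015   0.1488] p2 [ 0.461  -0.0842  0.1425] p98 [0.6722 0.0746 0.1485]
0.1454366317820878 rect ((563.8931884765625, -8.213645935058594), (219.34523010253906, 161.26739501953125), 3.2256925106048584)
scene lip 355 mean [ 0.5722 -0.1016  0.1493] p2 [ 0.5361 -0.1214  0.1405] p98 [ 0.6035 -0.0897  0.1462]
rect ((681.955078125, 133.82696533203125), (585.8341064453125, 73.2298812866211), 64.83185577392578)
scene stay 387 mean [0.5628 0.093  0.2551] p2 [0.5023 0.084  0.2386] p98 [0.6173 0.0961 0.2554]
top lid 5534 mean [ 0.5631 -0.0061  0.1496] p2 [ 0.4601 -0.0814  0.1426] p98 [0.6692 0.0694 0.1499]
0.1462365181516052 rect ((565.7716674804688, -6.437538146972656), (219.35110473632812, 157.7781524658203), 3.175563097000122)
top lip 354 mean [ 0.5715 -0.1045  0.145 ] p2 [ 0.5389 -0.1213  0.1407] p98 [ 0.604  -0.0889  0.1478]
rect ((505.5335998535156, -61.18330383300781), (62.16707992553711, 303.0863342285156), 56.5536994934082)
top stay 183 mean [0.5585 0.089  0.2573] p2 [0.5041 0.0838 0.2487] p98 [0.6158 0.0947 0.2572]
scene 407 298 [0.4173 0.3364 0.0699]
scene 408 306 [0.4245 0.3489 0.0634]
scene 401 262 [0.3714 0.272  0.0705]
scene 398 272 [0.3826 0.2815 0.0502]
scene 228 120 [ 0.4669 -0.2741  0.097 ]
scene 167 141 [ 0.6286 -0.2993  0.0984]
scene 320 190 [0.4775 0.1091 0.2352]
scene 250 240 [0.6395 0.1191 0.2294]
top 177 251 [0.4165 0.3344 0.0431]
top 172 252 [0.4132 0.3398 0.0717]
top 201 267 [0.3756 0.2629 0.0689]
top 411 236 [ 0.4631 -0.2749  0.1005]
top 420 173 [ 0.6265 -0.3017  0.1015]
top 256 150 [0.6394 0.1132 0.2532]
top 259 226 [0.4697 0.1027 0.2519]
```

View pics/crop1.png

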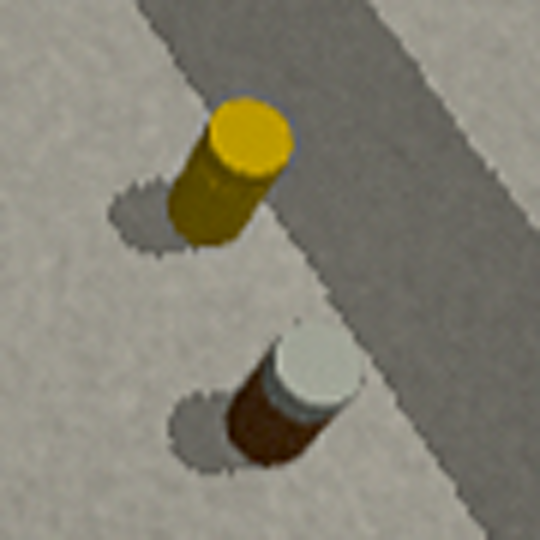

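The crop confirms the amber jar (cap centre at scene (413,300)); the yellow one is the look-alike. The bath centre is about (0.565, −0.007), its hinge axis runs along world x plus 3.2°, and the lip edge is about (0.572, −0.122). The tool can only point down, so I'll press the side of the shut fingers against the lip's front edge. Friction should carry it up at first, and after that I push along the arc.

Call:
{"api": "step_arm", "payload": {
  "targets": [
    [0,0,50,0],
    [0,0,50,0],
    [0,0,50,0],
    [40,-20,0,-0.12],
    [40,-20,0,-0.12]
  ],
  "fingers": -1
}}

```text
time_s: 0.6
ee_pos: [0.277, 0.5802, 0.3745]
ee_rot: [3.138, -0.001, 2.592]
wrist_force: [1.0, -0.1, -1.3]
opening: 0.634
```

Call:
{"api": "step_arm", "payload": {
  "targets": [
    [25,-35,0,-0.12],
    [25,-35,0,-0.12],
    [25,-35,0,-0.12],
    [25,-35,0,-0.12],
    [25,-35,0,-0.12]
  ]
}}

```text
time_s: 1.1
ee_pos: [0.4033, 0.4025, 0.3722]
ee_rot: [-3.141, 0.0, 1.988]
wrist_force: [0.9, 0.2, -0.7]
opening: 0.168
```

Call:
{"api": "step_arm", "payload": {
  "targets": [
    [25,-35,0,-0.12],
    [25,-35,0,-0.12],
    [25,-35,0,-0.12],
    [9,-42,0,0],
    [9,-42,0,0]
  ]
}}

```text
time_s: 1.6
ee_pos: [0.4959, 0.2134, 0.3718]
ee_rot: [-3.141, 0.001, 1.632]
wrist_force: [0.4, -0.1, -0.0]
opening: 0.004
```

Call:
{"api": "step_arm", "payload": {
  "targets": [
    [9,-42,0,0],
    [9,-42,0,0],
    [9,-42,0,0],
    [9,-42,0,0],
    [9,-42,0,0]
  ]
}}

```text
time_s: 2.1
ee_pos: [0.5404, 0.0035, 0.3724]
ee_rot: [-3.141, -0.0, 1.633]
wrist_force: [0.1, 0.2, 0.2]
opening: 0.01
```

Call:
{"api": "step_arm", "payload": {
  "targets": [
    [9,-42,0,0],
    [9,-42,0,0],
    [9,-42,0,0],
    [9,-42,0,0],
    [0,0,0,0]
  ]
}}

```text
time_s: 2.6
ee_pos: [0.5751, -0.1706, 0.3719]
ee_rot: [-3.14, 0.005, 1.622]
wrist_force: [-0.5, -0.6, -0.4]
opening: 0.005
```

Call:
{"api": "step_arm", "payload": {
  "targets": [
    [0,0,-50,0],
    [0,0,-50,0],
    [0,0,-50,0],
    [0,0,-50,0],
    [0,0,-48,0]
  ]
}}

```text
time_s: 3.1
ee_pos: [0.576, -0.1614, 0.1223]
ee_rot: [-3.141, -0.001, 1.634]
wrist_force: [0.9, -0.1, 0.5]
opening: 0.006
```

Call:
{"api": "step_arm", "payload": {
  "targets": [
    [-2,15,0,0],
    [0,8,0,0],
    [0,4,0,0],
    [0,2,0,0],
    [0,0,0,0]
  ]
}}

```text
time_s: 3.6
ee_pos: [0.5755, -0.1338, 0.1259]
ee_rot: [3.139, 0.0, 1.633]
wrist_force: [-0.0, -0.3, -0.2]
opening: 0.008
```

Call:
{"api": "step_arm", "payload": {
  "targets": [
    [0,1,0,0],
    [0,1,0,0],
    [0,0,0,0]
  ]
}}

```text
time_s: 3.9
ee_pos: [0.575, -0.1332, 0.1253]
ee_rot: [3.14, 0.002, 1.632]
wrist_force: [0.1, -3.1, 1.4]
opening: 0.0
```

Call:
{"api": "step_arm", "payload": {
  "targets": [
    [0,1,0,0],
    [0,1,0,0],
    [0,0,0,0]
  ]
}}

```text
time_s: 4.2
ee_pos: [0.5749, -0.1331, 0.1253]
ee_rot: [3.14, 0.004, 1.631]
wrist_force: [0.6, -7.0, 1.4]
opening: 0.009
```

Call:
{"api": "step_arm", "payload": {
  "targets": [
    [0,2,0,0],
    [0,1,0,0],
    [0,0,2,0],
    [0,0,2,0],
    [0,0,0,0]
  ]
}}

```text
time_s: 4.7
ee_pos: [0.5749, -0.133, 0.1291]
ee_rot: [3.139, 0.008, 1.629]
wrist_force: [2.9, -11.8, -2.4]
opening: 0.003
```

Call:
{"api": "step_arm", "payload": {
  "targets": [
    [0,0,2,0],
    [0,0,2,0],
    [0,0,0,0]
  ]
}}

```text
time_s: 5.0
ee_pos: [0.5749, -0.1328, 0.1331]
ee_rot: [3.139, 0.008, 1.629]
wrist_force: [3.1, -11.6, -2.3]
opening: 0.005
```

```bash
cat >> h.py <<'E'
def lidangle(n='scene'):
    im,d=optics.camera(n); P=cloud(n,d)
    m=cv2.inRange(cv2.cvtColor(im,cv2.COLOR_BGR2HSV),(100,120,40),(125,255,255))>0
    q=P[m]; f=np.array([.056,-.998]); h=np.array([.5605,.073])
    s=(q[:,:2]-h)@f; t=(q[:,:2]-h)@[.998,.056]
    k=(abs(t)<.11)&(s>-.15)&(s<.2)&(q[:,2]>.12)&(q[:,2]<.36)
    s,zz=s[k],q[k,2]-.135
    u,S,V=np.linalg.svd(np.c_[s-s.mean(),zz-zz.mean()],full_matrices=False)
    v=V[0]*np.sign(V[0,1] if abs(V[0,1])>.5 else V[0,0])
    return n,k.sum(),'angle',np.arctan2(v[1],v[0]).round(4),'mean s,z',s.mean().round(4),zz.mean().round(4)
E
python3 -c "
from h import *
print(lidangle('scene'));print(lidangle('top'))"
```

```text
('scene', np.int64(5366), 'angle', np.float64(-0.0355), 'mean s,z', np.float64(0.0895), np.float64(0.015))
('top', np.int64(5553), 'angle', np.float64(0.0389), 'mean s,z', np.float64(0.079), np.float64(0.0143))
```

```bash
sed -i 's/def lidangle(n=.scene.):/def lidangle(n="scene",data=None):/; s/    im,d=optics.camera(n); P=cloud/    im,d=data or optics.camera(n); P=cloud/' h.py
python3 -c "
from h import *
z=np.load('c1.npz')
print(lidangle('scene',(z['a'],z['d'])));print(lidangle('top',(z['b'],z['e'])))"
```

```text
('scene', np.int64(5196), 'angle', np.float64(-0.0809), 'mean s,z', np.float64(0.0898), np.float64(0.0116))
('top', np.int64(5514), 'angle', np.float64(-0.0007), 'mean s,z', np.float64(0.0793), np.float64(0.0112))
```

The lid angle rose by 0.04 rad over 8 mm of lift, so the lip is sticking to the finger. I'll follow the arc.

Call:
{"api": "step_arm", "payload": {
  "targets": [
    [0,0.2,4,0],
    [0,0.3,4,0],
    [0,0.4,4,0],
    [0,0.5,4,0]
  ]
}}

```text
time_s: 5.5
ee_pos: [0.5748, -0.1312, 0.149]
ee_rot: [3.14, 0.008, 1.629]
wrist_force: [2.2, -11.3, -1.5]
opening: 0.007
```

Call:
{"api": "step_arm", "payload": {
  "targets": [
    [0,0.5,4,0],
    [0,0.6,4,0],
    [0,0.7,4,0],
    [0,0.8,4,0]
  ]
}}

```text
time_s: 5.9
ee_pos: [0.5746, -0.1284, 0.1651]
ee_rot: [3.14, 0.007, 1.629]
wrist_force: [1.7, -10.5, -0.4]
opening: 0.006
```

Call:
{"api": "step_arm", "payload": {
  "targets": [
    [0,2.2,9.5,0],
    [0,2.6,9.4,0],
    [0,3.1,9.3,0],
    [0,3.6,9,0],
    [-1,4,8.9,0]
  ]
}}

```text
time_s: 6.4
ee_pos: [0.5737, -0.1121, 0.2116]
ee_rot: [3.14, 0.006, 1.629]
wrist_force: [2.9, -8.2, 2.1]
opening: 0.009
```

Call:
{"api": "step_arm", "payload": {
  "targets": [
    [0,4.5,8.7,0],
    [0,4.9,8.4,0],
    [0,5.3,8.2,0],
    [-1,5.7,7.9,0],
    [0,6.1,7.6,0]
  ]
}}

```text
time_s: 6.9
ee_pos: [0.5723, -0.0845, 0.2526]
ee_rot: [3.141, 0.004, 1.629]
wrist_force: [-0.2, -6.9, 2.6]
opening: 0.006
```

Call:
{"api": "step_arm", "payload": {
  "targets": [
    [0,6.4,7.3,0],
    [0,6.8,7,0],
    [-1,7.2,6.6,0],
    [0,7.5,6.2,0],
    [0,7.8,5.8,0]
  ]
}}

```text
time_s: 7.4
ee_pos: [0.5712, -0.0458, 0.2849]
ee_rot: [-3.141, 0.001, 1.631]
wrist_force: [-1.2, -2.0, 1.7]
opening: 0.006
```

Call:
{"api": "step_arm", "payload": {
  "targets": [
    [-1,8.2,5.4,0],
    [0,8.5,5,0],
    [-1,8.8,4,0],
    [0,9,3,0],
    [0,9,3,0]
  ]
}}

```text
time_s: 7.9
ee_pos: [0.5693, -0.0, 0.3047]
ee_rot: [-3.141, -0.001, 1.634]
wrist_force: [-0.5, -0.3, -0.6]
opening: 0.008
```

Call:
{"api": "step_arm", "payload": {
  "targets": [
    [0,8,2,0],
    [-1,8,1,0],
    [0,7,1,0],
    [-1,6,0,0],
    [0,5,0,0]
  ]
}}

```text
time_s: 8.4
ee_pos: [0.5674, 0.0332, 0.3086]
ee_rot: [-3.141, -0.0, 1.633]
wrist_force: [-0.4, -0.6, 0.6]
opening: 0.005
```

Call:
{"api": "step_arm", "payload": {
  "targets": [
    [0,4,0,0],
    [0,3,0,0],
    [0,3,0,0],
    [0,2,0,0],
    [0,2,0,0]
  ]
}}

```text
time_s: 8.9
ee_pos: [0.5676, 0.0465, 0.3087]
ee_rot: [-3.142, 0.0, 1.633]
wrist_force: [-0.2, -0.8, 0.0]
opening: 0.006
```

```bash
python3 -c "
from h import *
print(lidangle('scene'));print(lidangle('top'));print(r.read_state()['ee_pos'],r.read_state()['wrist_force'])
snap('scene','s2.png')"
```

```text
('scene', np.int64(3914), 'angle', np.float64(1.4852), 'mean s,z', np.float64(-0.0001), np.float64(0.1068))h.py:26: RuntimeWarning: Mean of empty slice.
  u,S,V=np.linalg.svd(np.c_[s-s.mean(),zz-zz.mean()],full_matrices=False)
  ret = ret.dtype.type(ret / rcount)
Traceback (most recent call last):
  File "h.py", line 27, in lidangle
    v=V[0]*np.sign(V[0,1] if abs(V[0,1])>.5 else V[0,0])
      ~^^^
IndexError: index 0 is out of bounds for axis 0 with size 0
```

Call:
{"api": "step_arm", "payload": {
  "targets": [
    [0,1,0,0],
    [0,1,0,0],
    [0,1,0,0],
    [0,1,0,0],
    [0,1,0,0]
  ]
}}

```text
time_s: 9.5
ee_pos: [0.5676, 0.0515, 0.3088]
ee_rot: [3.142, 0.0, 1.633]
wrist_force: [0.2, 0.5, 0.3]
opening: 0.006
```

Call:
{"api": "step_arm", "payload": {
  "targets": [
    [0,1,0,0],
    [0,1,0,0],
    [0,1,0,0],
    [0,1,0,0],
    [0,1,0,0]
  ]
}}

```text
time_s: 10.0
ee_pos: [0.5676, 0.0565, 0.3088]
ee_rot: [3.142, 0.0, 1.633]
wrist_force: [0.5, -0.5, -0.7]
opening: 0.004
```

Call:
{"api": "step_arm", "payload": {
  "targets": [
    [0,1,0,0],
    [0,1,0,0],
    [0,1,0,0],
    [0,1,0,0],
    [0,0,0,0]
  ]
}}

```text
time_s: 10.5
ee_pos: [0.5676, 0.0607, 0.3088]
ee_rot: [3.142, 0.0, 1.633]
wrist_force: [-0.3, 0.3, -0.1]
opening: 0.003
```

```bash
python3 -c "
from h import *
print(lidangle('scene'));s=r.read_state();print(s['ee_pos'],s['wrist_force'])
snap('scene','s2.png')"
```

```text
('scene', np.int64(3123), 'angle', np.float64(1.575), 'mean s,z', np.float64(-0.0095), np.float64(0.1068))
[0.56757197 0.06055656 0.30876459] [ 0.54406622 -0.59846061 -0.05669842]
```

View pics/s2.png

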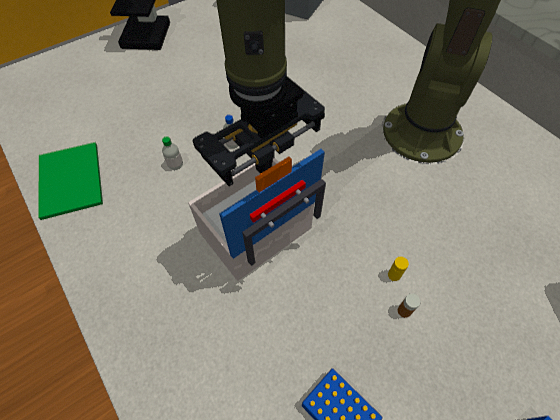

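The lid (scene (270,205)) stands near vertical against the red bar (278,200). I'll keep pressing back in 1 mm steps, watching the force.

Call:
{"api": "step_arm", "payload": {
  "targets": [
    [0,1,0,0],
    [0,1,0,0],
    [0,1,0,0],
    [0,0,0,0]
  ]
}}

```text
time_s: 11.0
ee_pos: [0.5676, 0.0638, 0.3088]
ee_rot: [3.142, -0.0, 1.633]
wrist_force: [-0.1, -0.6, 0.9]
opening: 0.005
```

Call:
{"api": "step_arm", "payload": {
  "targets": [
    [0,1,0,0],
    [0,1,0,0],
    [0,1,0,0],
    [0,0,0,0]
  ]
}}

```text
time_s: 11.4
ee_pos: [0.5675, 0.0648, 0.3088]
ee_rot: [-3.141, 0.002, 1.631]
wrist_force: [-0.5, -5.4, 0.4]
opening: 0.004
```

Call:
{"api": "step_arm", "payload": {
  "targets": [
    [0,1,0,0],
    [0,1,0,0],
    [0,0,0,0]
  ]
}}

```text
time_s: 11.7
ee_pos: [0.5674, 0.0674, 0.3087]
ee_rot: [-3.141, 0.001, 1.632]
wrist_force: [-0.9, -3.8, -0.3]
opening: 0.006
```

Call:
{"api": "step_arm", "payload": {
  "targets": [
    [0,1,0,0],
    [0,1,0,0],
    [0,0,0,0]
  ]
}}

```text
time_s: 12.0
ee_pos: [0.5673, 0.0698, 0.3087]
ee_rot: [-3.141, 0.001, 1.632]
wrist_force: [-1.0, -5.2, -0.2]
opening: 0.002
```

Call:
{"api": "step_arm", "payload": {
  "targets": [
    [0,1,0,0],
    [0,1,0,0],
    [0,1,0,0],
    [0,0,0,0]
  ]
}}

```text
time_s: 12.4
ee_pos: [0.5672, 0.0731, 0.3085]
ee_rot: [-3.14, 0.001, 1.633]
wrist_force: [-1.8, -4.7, -0.2]
opening: 0.001
```

Call:
{"api": "step_arm", "payload": {
  "targets": [
    [0,1,0,0],
    [0,1,0,0],
    [0,1,0,0],
    [0,0,0,0]
  ]
}}

```text
time_s: 12.8
ee_pos: [0.567, 0.0761, 0.3083]
ee_rot: [-3.14, 0.001, 1.633]
wrist_force: [-2.1, -5.4, -0.6]
opening: -0.0
```

Call:
{"api": "step_arm", "payload": {
  "targets": [
    [0,1,0,0],
    [0,1,0,0],
    [0,0,0,0]
  ]
}}

```text
time_s: 13.1
ee_pos: [0.5669, 0.0781, 0.3081]
ee_rot: [-3.14, 0.001, 1.633]
wrist_force: [-2.4, -5.1, -1.2]
opening: 0.005
```

Call:
{"api": "step_arm", "payload": {
  "targets": [
    [0,1,0,0],
    [0,1,0,0],
    [0,0,0,0]
  ]
}}

```text
time_s: 13.4
ee_pos: [0.5669, 0.0784, 0.3081]
ee_rot: [-3.139, 0.003, 1.631]
wrist_force: [-1.6, -8.1, -1.4]
opening: 0.008
```

Call:
{"api": "step_arm", "payload": {
  "targets": [
    [0,1,0,0],
    [0,1,0,0],
    [0,0,0,0]
  ]
}}

```text
time_s: 13.7
ee_pos: [0.5668, 0.0786, 0.3081]
ee_rot: [-3.139, 0.005, 1.629]
wrist_force: [-3.1, -9.1, -1.1]
opening: 0.006
```

The force climbs steeply at y=0.0785, about 14 mm after the bar's first contact, which matches 0.08 rad of travel. I'll press slightly more to confirm the stop.

Call:
{"api": "step_arm", "payload": {
  "targets": [
    [0,1,0,0],
    [0,1,0,0],
    [0,0,0,0]
  ]
}}

```text
time_s: 14.0
ee_pos: [0.5668, 0.0788, 0.3081]
ee_rot: [-3.138, 0.007, 1.628]
wrist_force: [-3.4, -12.1, -0.3]
opening: 0.007
```

Call:
{"api": "step_arm", "payload": {
  "targets": [
    [0,1,0,0],
    [0,0,0,0]
  ]
}}

```text
time_s: 14.2
ee_pos: [0.5668, 0.0788, 0.3081]
ee_rot: [-3.138, 0.008, 1.627]
wrist_force: [-3.4, -15.1, 0.0]
opening: 0.007
```

The stop is solid: 12 to 15 N with no further travel. I'll back off, rise, and check.

Call:
{"api": "step_arm", "payload": {
  "targets": [
    [0,-5,0,0],
    [0,-10,0,0],
    [0,-30,0,0],
    [0,-40,10,0],
    [0,-10,45,0]
  ]
}}

```text
time_s: 14.7
ee_pos: [0.5653, -0.0132, 0.3603]
ee_rot: [-3.134, 0.0, 1.628]
wrist_force: [0.3, -0.4, 0.4]
opening: 0.006
```

Call:
{"api": "step_arm", "payload": {
  "targets": [
    [0,0,50,0],
    [-20,0,20,0],
    [-20,0,0,0],
    [0,0,0,0]
  ],
  "fingers": 1
}}

```text
time_s: 15.1
ee_pos: [0.5271, -0.0084, 0.4359]
ee_rot: [3.137, -0.004, 1.635]
wrist_force: [0.3, 0.2, -0.8]
opening: 0.285
```

Run:
```python
from h import *
s=r.read_state();print(s['time_s'],s['ee_pos'],s['wrist_force'])
print(lidangle('scene'))
a,d=snap('scene','s3.png');b,e=snap('top')
def onplane(n,u,v,z):
    m=optics.camera_model(n);D=ROT(m)@np.linalg.inv(m['mtx'])@[u,v,1];p=np.array(m['position']);return p+D*(z-p[2])/D[2]
P=cloud('scene',d);T=cloud('top',e)
for n,im,Q in(('scene',a,P),('top',b,T)):
    k=(Q[...,2]>.062)&(Q[...,2]<.08)&(abs(Q[...,0]-.42)<.03)&(abs(Q[...,1]-.335)<.03)
    vv,uu=np.nonzero(k);print(n,k.sum(),uu.mean(),vv.mean(),Q[k].mean(0).round(4),onplane(n,uu.mean(),vv.mean(),.07).round(4), cv2.minEnclosingCircle((Q[k][:,:2]*1000).astype(np.float32)))
# well: block top points & hole
k=(P[...,2]>.07)&(P[...,2]<.09)&(abs(P[...,0]-.565)<.1)&(abs(P[...,1]+.01)<.07);print('block pts',k.sum())
k2=(P[...,2]>.03)&(P[...,2]<.068)&(abs(P[...,0]-.565)<.07)&(abs(P[...,1]+.01)<.06);print('hole',k2.sum(),P[k2].mean(0) if k2.any() else '')
np.savez('c3.npz',a=a,d=d,b=b,e=e)
cv2.imwrite('pics/c3.png',np.hstack([cv2.resize(a[120:280,160:340],None,fx=2.2,fy=2.2),cv2.resize(b[120:280,210:390],None,fx=2.2,fy=2.2)]))
```

```text
15.1 [ 0.52705619 -0.00842312  0.43586874] [ 0.31132685  0.23792136 -0.77404236]
('scene', np.int64(2594), 'angle', np.float64(1.6529), 'mean s,z', np.float64(-0.0179), np.float64(0.108))
scene 184 412.04891304347825 300.5597826086956 [0.4126 0.346  0.0695] [0.4128 0.3461 0.07  ] ((410.96209716796875, 345.5945739746094), 15.112876892089844)
top 110 169.3272727272727 252.12727272727273 [0.4127 0.3471 0.0705] [0.4127 0.3473 0.07  ] ((412.42486572265625, 347.7962646484375), 14.879585266113281)
block pts 1274
hole 0
```

View pics/c3.png

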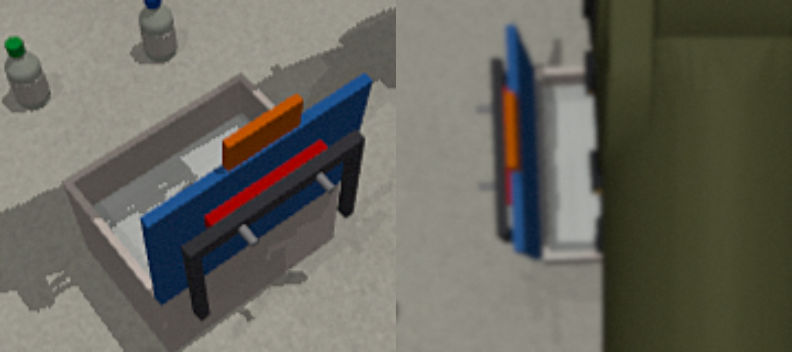

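The lid now leans back on the bar (orange lip at left crop (262,130), bar at (265,180)) and stays there. Jar centre is (0.4127, 0.3466), and both cameras agree. The current yaw keeps the fingers clear of the look-alike.

Call:
{"api": "step_arm", "payload": {
  "targets": [
    [-13,40,0,0],
    [-13,40,0,0],
    [-13,40,0,0],
    [-13,40,0,0],
    [-13,40,0,0]
  ]
}}

```text
time_s: 15.75
ee_pos: [0.4622, 0.1928, 0.4328]
ee_rot: [-3.141, -0.0, 1.634]
wrist_force: [-0.2, 0.6, 0.4]
opening: 0.877
```

Call:
{"api": "step_arm", "payload": {
  "targets": [
    [-13,40,0,0],
    [-13,40,0,0],
    [-13,40,0,0],
    [-10,35,0,0],
    [0,0,-50,0]
  ]
}}

```text
time_s: 16.25
ee_pos: [0.4125, 0.3545, 0.3873]
ee_rot: [3.135, -0.009, 1.643]
wrist_force: [0.8, 0.3, -0.3]
opening: 1.0
```

Call:
{"api": "step_arm", "payload": {
  "targets": [
    [0,0,-50,0],
    [0,0,-50,0],
    [0,0,-50,0],
    [0,0,-50,0],
    [0,0,0,0]
  ]
}}

```text
time_s: 16.75
ee_pos: [0.4093, 0.3421, 0.1755]
ee_rot: [-3.13, 0.01, 1.633]
wrist_force: [-1.0, -1.0, 0.4]
opening: 1.002
```

Run:
```python
from h import *
s=r.read_state();print(s['time_s'],s['ee_pos'],s['ee_rot'],s['opening'])
print(lidangle('scene'))
b,e=snap('top'); T=cloud('top',e)
np.savez('c4.npz',b=b,e=e)
for lo,hi in((.07,.09),(.03,.07),(.125,.145)):
    k=(T[...,2]>lo)&(T[...,2]<hi)&(abs(T[...,0]-.565)<.12)&(T[...,1]>-.1)&(T[...,1]<.08);q=T[k]
    vv,uu=np.nonzero(k)
    if len(q):print(lo,k.sum(),q.mean(0).round(4),q.min(0).round(4),q.max(0).round(4),(uu.min(),uu.max(),vv.min(),vv.max()),cv2.minAreaRect((q[:,:2]*1000).astype(np.float32)))
cv2.imwrite('pics/c4.png',cv2.resize(b[130:260,230:370],None,fx=5,fy=4.6,interpolation=2) if 0 else cv2.resize(b[135:255,235:365],None,fx=5,fy=5,interpolation=2))
```

```text
16.75 [0.40933634 0.34210744 0.17546433] [-3.12954459  0.01031088  1.63309585] 1.0021033223809257
('scene', np.int64(2592), 'angle', np.float64(1.6528), 'mean s,z', np.float64(-0.018), np.float64(0.1078))
0.07 4060 [ 0.5663 -0.0056  0.0808] [ 0.4509 -0.0826  0.0704] [0.6716 0.0695 0.0898] (np.int64(277), np.int64(334), np.int64(156), np.int64(239)) ((561.6177368164062, -3.446502685546875), (213.73483276367188, 150.1110076904297), 3.046717405319214)
0.03 193 [ 0.5437 -0.0212  0.0519] [ 0.4522 -0.0898  0.0301] [0.585  0.0503 0.0697] (np.int64(283), np.int64(336), np.int64(190), np.int64(239)) ((520.1030883789062, -15.961669921875), (128.8717041015625, 140.27432250976562), 3.3584513664245605)
0.125 1055 [ 0.5673 -0.007   0.1363] [ 0.4511 -0.09    0.1251] [0.6776 0.0789 0.1449] (np.int64(273), np.int64(340), np.int64(149), np.int64(238)) ((565.46337890625, -5.2751312255859375), (220.6747283935547, 161.04483032226562), 3.2372963428497314)
```

View pics/c4.png

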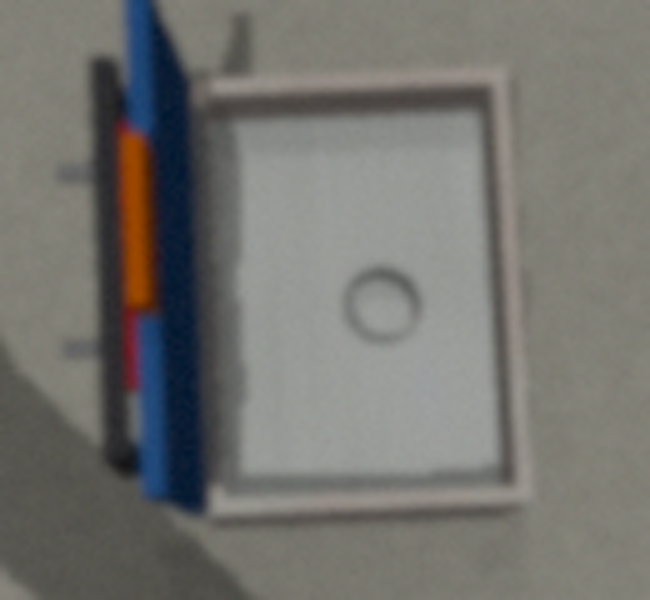

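The well mouth is at crop (383,304), which is top pixel ≈ (311.2,195.4). The lid is still back on the bar. I'll work out the well position and the bottoms of the rows.

Run:
```python
from h import *
def onplane(n,u,v,z):
    m=optics.camera_model(n);D=ROT(m)@np.linalg.inv(m['mtx'])@[u,v,1];p=np.array(m['position']);return p+D*(z-p[2])/D[2]
print(onplane('top',311.2,195.4,.08))
z=np.load('c4.npz');T=cloud('top',z['e']);k=(T[...,2]>.03)&(T[...,2]<.074)&(abs(T[...,0]-.566)<.03)&(abs(T[...,1]+.02)<.03);q=T[k]
print(k.sum(),q.mean(0),cv2.minEnclosingCircle((q[:,:2]*1000).astype(np.float32)),np.percentile(q[:,2],[5,50,95]))
s=r.read_state();print(s['ee_pos'],s['ee_rot'])
```

```text
[ 0.56704856 -0.02210775  0.08      ]
153 [ 0.56989323 -0.02211208  0.05283464] ((566.9449462890625, -20.938425064086914), 18.959442138671875) [0.04836039 0.05119988 0.06696668]
[0.41358238 0.3457541  0.18363263] [-3.14022916e+00  1.04717982e-03  1.63284779e+00]
```

Call:
{"api": "step_arm", "payload": {
  "targets": [
    [0,0,0,0]
  ]
}}

```text
time_s: 16.95
ee_pos: [0.4152, 0.3471, 0.1868]
ee_rot: [3.138, -0.003, 1.633]
wrist_force: [0.2, -0.1, 0.1]
opening: 1.002
```

The well is at (0.567, −0.0213). I'll descend over the jar.

Call:
{"api": "step_arm", "payload": {
  "targets": [
    [-2,0,-40,0],
    [0,0,-40,0],
    [0,0,-40,0],
    [0,0,-20,0],
    [0,0,-8,0]
  ]
}}

```text
time_s: 17.45
ee_pos: [0.4122, 0.3463, 0.0362]
ee_rot: [3.141, -0.001, 1.633]
wrist_force: [0.4, -0.5, -1.1]
opening: 0.998
```

Call:
{"api": "step_arm", "payload": {
  "targets": [
    [0,0,0,0],
    [0,0,0,0]
  ]
}}

```text
time_s: 17.65
ee_pos: [0.4132, 0.3471, 0.0382]
ee_rot: [3.138, -0.003, 1.633]
wrist_force: [0.3, -0.7, 0.3]
opening: 0.998
```

Call:
{"api": "step_arm", "payload": {
  "targets": [
    [0,0,0,0],
    [0,0,0,0],
    [0,0,0,0],
    [0,0,0,0],
    [0,0,0,0]
  ],
  "fingers": -1
}}

```text
time_s: 18.15
ee_pos: [0.4116, 0.3455, 0.0359]
ee_rot: [3.141, -0.0, 1.633]
wrist_force: [0.1, -0.2, 0.1]
opening: 0.631
```

Call:
{"api": "step_arm", "payload": {
  "targets": [
    [0,0,0,0],
    [0,0,0,0],
    [0,0,0,0],
    [0,0,0,0],
    [0,0,0,0]
  ]
}}

```text
time_s: 18.65
ee_pos: [0.4116, 0.3454, 0.0357]
ee_rot: [3.142, 0.0, 1.633]
wrist_force: [0.8, 0.3, -1.0]
opening: 0.34
```

Call:
{"api": "step_arm", "payload": {
  "targets": [
    [0,0,10,0],
    [0,0,20,0],
    [0,0,20,0],
    [0,0,0,0],
    [0,0,0,0]
  ]
}}

```text
time_s: 19.15
ee_pos: [0.4117, 0.3457, 0.0862]
ee_rot: [3.141, -0.001, 1.633]
wrist_force: [0.2, 0.0, -0.4]
opening: 0.335
```

Run:
```python
from h import *
from scipy.optimize import least_squares
s=r.read_state();t=s['ee_pos'];print(t)
for n in('scene','top'):
    im,d=snap(n);P=cloud(n,d)
    k=(np.hypot(P[...,0]-t[0],P[...,1]-t[1])<.025)&(P[...,2]>.053)&(P[...,2]<.083)
    q=P[k];print(n,len(q))
    if len(q)>20:
        f=least_squares(lambda c:np.hypot(q[:,0]-c[0],q[:,1]-c[1])-.015,t[:2],loss='soft_l1',f_scale=.001);print(f.x,q[:,2].min(),q[:,2].max())
    if n=='scene':cv2.imwrite('pics/c5.png',cv2.resize(im[250:350,350:470],None,fx=5,fy=5))
```

```text
[0.41165918 0.3456548  0.08616244]
scene 0
top 30
[0.41176264 0.34845156] 0.05307978439966288 0.08287955288260163
```

View pics/c5.png

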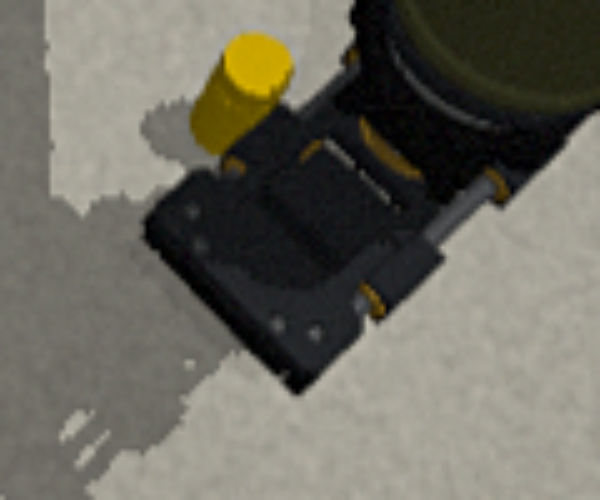

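The gripper hides the jar in the scene view; only the yellow look-alike shows, undisturbed at (258,70) in the crop. The opening of 0.335 matches 30 mm, so the grip is good. Now I'll lift and carry it over the lid.

Call:
{"api": "step_arm", "payload": {
  "targets": [
    [0,0,45,0],
    [0,0,45,0],
    [0,0,45,0],
    [0,0,45,0],
    [0,0,45,0]
  ]
}}

```text
time_s: 19.75
ee_pos: [0.4111, 0.345, 0.3114]
ee_rot: [-3.14, 0.001, 1.633]
wrist_force: [1.1, 1.2, -0.7]
opening: 0.335
```

Call:
{"api": "step_arm", "payload": {
  "targets": [
    [0,0,45,0],
    [0,0,45,0],
    [0,0,45,0],
    [15,-37,0,0],
    [15,-37,0,0]
  ]
}}

```text
time_s: 20.25
ee_pos: [0.4419, 0.2719, 0.4459]
ee_rot: [3.141, 0.0, 1.636]
wrist_force: [0.7, -0.2, -1.5]
opening: 0.337
```

Call:
{"api": "step_arm", "payload": {
  "targets": [
    [15,-37,0,0],
    [15,-37,0,0],
    [15,-37,0,0],
    [15,-37,0,0],
    [15,-37,0,0]
  ]
}}

```text
time_s: 20.75
ee_pos: [0.5168, 0.085, 0.4446]
ee_rot: [-3.14, 0.001, 1.633]
wrist_force: [1.4, 0.6, -1.1]
opening: 0.338
```

Call:
{"api": "step_arm", "payload": {
  "targets": [
    [15,-37,0,0],
    [15,-37,0,0],
    [20,-36,0,0],
    [0,0,0,0],
    [0,0,0,0]
  ]
}}

```text
time_s: 21.25
ee_pos: [0.5666, -0.0243, 0.4444]
ee_rot: [-3.139, 0.0, 1.63]
wrist_force: [-0.4, 0.7, -0.2]
opening: 0.331
```

Call:
{"api": "step_arm", "payload": {
  "targets": [
    [0,1,-45,0],
    [0,0,-45,0],
    [0,0,-45,0],
    [0,0,-45,0],
    [0,0,-45,0]
  ]
}}

```text
time_s: 21.75
ee_pos: [0.5658, -0.0199, 0.2187]
ee_rot: [-3.141, -0.001, 1.636]
wrist_force: [0.1, -1.0, -0.3]
opening: 0.333
```

Call:
{"api": "step_arm", "payload": {
  "targets": [
    [0,0,-45,0],
    [0,0,-30,0],
    [0,0,-14,0],
    [0,0,0,0],
    [0,0,0,0]
  ]
}}

```text
time_s: 22.25
ee_pos: [0.5675, -0.0218, 0.1331]
ee_rot: [3.14, -0.0, 1.634]
wrist_force: [-1.5, -0.8, -0.8]
opening: 0.334
```

Run:
```python
from h import *
s=r.read_state();print(s['ee_pos'],s['wrist_force'])
a,d=snap('scene');b,e=snap('top')
cv2.imwrite('pics/c6.png',np.hstack([cv2.resize(a[120:270,180:330],None,fx=2.6,fy=2.6),cv2.resize(b[120:270,240:390],None,fx=2.6,fy=2.6)]))
```

```text
[ 0.56752329 -0.02177318  0.13313834] [-1.52135962 -0.83598132 -0.78721731]
```

View pics/c6.png

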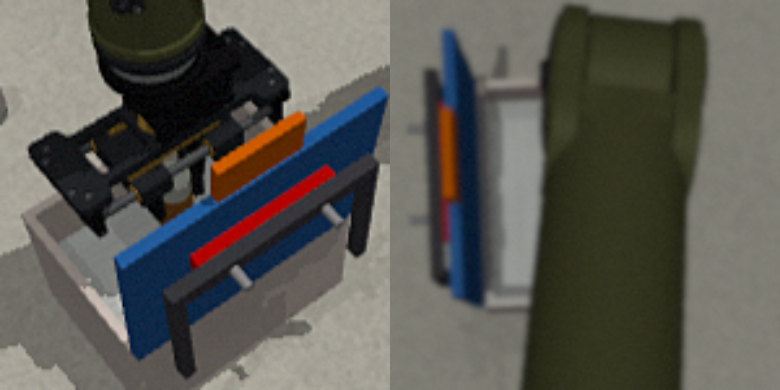

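The jar (left crop (178,203)) hangs over the well, clear of the lid. I'll lower it by feel.

Call:
{"api": "step_arm", "payload": {
  "targets": [
    [0,-1,-6,0],
    [0,0,-6,0],
    [0,0,-3,0],
    [0,0,0,0]
  ]
}}

```text
time_s: 22.75
ee_pos: [0.566, -0.0235, 0.1161]
ee_rot: [-3.14, 0.0, 1.633]
wrist_force: [-0.1, 0.0, -1.4]
opening: 0.34
```

Call:
{"api": "step_arm", "payload": {
  "targets": [
    [0,0,-2,0],
    [0,0,-2,0],
    [0,0,0,0]
  ]
}}

```text
time_s: 23.05
ee_pos: [0.5664, -0.0235, 0.1125]
ee_rot: [-3.141, 0.0, 1.633]
wrist_force: [1.1, -0.5, -1.4]
opening: 0.34
```

Call:
{"api": "step_arm", "payload": {
  "targets": [
    [0,0,-1,0],
    [0,0,-1,0],
    [0,0,0,0]
  ]
}}

```text
time_s: 23.35
ee_pos: [0.5665, -0.0235, 0.1107]
ee_rot: [-3.141, 0.0, 1.633]
wrist_force: [0.4, 0.3, -1.4]
opening: 0.336
```

The foot is below the mouth with no force, so it has entered the well.

Call:
{"api": "step_arm", "payload": {
  "targets": [
    [0,0,-3,0],
    [0,0,-3,0],
    [0,0,-3,0],
    [0,0,-3,0],
    [0,0,0,0]
  ]
}}

```text
time_s: 23.85
ee_pos: [0.5662, -0.0235, 0.0982]
ee_rot: [-3.141, 0.0, 1.633]
wrist_force: [-0.3, -0.7, -1.0]
opening: 0.337
```

Call:
{"api": "step_arm", "payload": {
  "targets": [
    [0,0,-3,0],
    [0,0,-3,0],
    [0,0,-2,0],
    [0,0,-2,0],
    [0,0,0,0]
  ]
}}

```text
time_s: 24.35
ee_pos: [0.5663, -0.0235, 0.0884]
ee_rot: [-3.141, 0.0, 1.633]
wrist_force: [0.3, 0.9, -0.7]
opening: 0.332
```

Call:
{"api": "step_arm", "payload": {
  "targets": [
    [0,0,-1,0],
    [0,0,-1,0],
    [0,0,0,0]
  ]
}}

```text
time_s: 24.65
ee_pos: [0.5665, -0.0235, 0.0867]
ee_rot: [-3.142, 0.0, 1.633]
wrist_force: [0.1, 0.1, -1.3]
opening: 0.335
```

Call:
{"api": "step_arm", "payload": {
  "targets": [
    [0,0,-1,0],
    [0,0,0,0]
  ]
}}

```text
time_s: 24.85
ee_pos: [0.5666, -0.0235, 0.0858]
ee_rot: [3.141, 0.0, 1.633]
wrist_force: [0.5, -0.0, -1.0]
opening: 0.335
```

Call:
{"api": "step_arm", "payload": {
  "targets": [
    [0,0,-1,0],
    [0,0,0,0]
  ]
}}

```text
time_s: 25.05
ee_pos: [0.5668, -0.0236, 0.0856]
ee_rot: [3.141, -0.0, 1.633]
wrist_force: [-1.0, -0.6, 5.3]
opening: 0.337
```

The floor is felt (5 N) at the predicted height. I'll ease off, release, and retreat upward.

Call:
{"api": "step_arm", "payload": {
  "targets": [
    [0,0,1,0],
    [0,0,0,0],
    [0,0,0,0],
    [0,0,0,0],
    [0,0,0,0]
  ],
  "fingers": 0.3
}}

```text
time_s: 25.55
ee_pos: [0.5665, -0.0235, 0.0856]
ee_rot: [-3.141, 0.0, 1.633]
wrist_force: [0.2, 0.0, 0.5]
opening: 0.634
```

Call:
{"api": "step_arm", "payload": {
  "targets": [
    [0,0,5,0],
    [0,0,15,0],
    [0,0,30,0],
    [0,0,45,0],
    [0,0,45,0]
  ]
}}

```text
time_s: 26.05
ee_pos: [0.5663, -0.0238, 0.2283]
ee_rot: [3.141, 0.0, 1.632]
wrist_force: [1.6, -0.7, 0.6]
opening: 0.652
```

Call:
{"api": "step_arm", "payload": {
  "targets": [
    [0,0,45,0],
    [0,0,45,0],
    [0,0,45,0],
    [0,0,45,0],
    [-20,30,10,0]
  ]
}}

```text
time_s: 26.55
ee_pos: [0.5487, 0.0014, 0.4224]
ee_rot: [3.131, 0.003, 1.623]
wrist_force: [2.2, 0.0, -0.2]
opening: 0.655
```

Call:
{"api": "step_arm", "payload": {
  "targets": [
    [-15,40,0,0],
    [-15,40,0,0],
    [-15,40,0,0],
    [-15,40,0,0],
    [-15,40,0,0]
  ]
}}

```text
time_s: 27.05
ee_pos: [0.4706, 0.2074, 0.4175]
ee_rot: [3.14, -0.001, 1.632]
wrist_force: [0.6, 0.9, -0.3]
opening: 0.652
```

Call:
{"api": "step_arm", "payload": {
  "targets": [
    [-10,40,0,0],
    [-10,40,0,0],
    [0,20,0,0],
    [0,0,0,0],
    [0,0,0,0]
  ]
}}

```text
time_s: 27.55
ee_pos: [0.4523, 0.3052, 0.4163]
ee_rot: [3.141, 0.001, 1.631]
wrist_force: [0.4, -0.4, 0.9]
opening: 0.651
```

```bash
python3 - <<'E'
from h import *
s=r.read_state();print(s['time_s'],s['ee_pos'],s['wrist_force'],s['opening'])
print(lidangle('scene'))
a,d=snap('scene');b,e=snap('top');T=cloud('top',e)
k=(T[...,2]>.1)&(T[...,2]<.13)&(np.hypot(T[...,0]-.567,T[...,1]+.022)<.03);q=T[k];print(k.sum(),q.mean(0),np.percentile(q[:,2],[5,50,95]))
for u,v in((411,236),(420,173)):print(world('top',e,u,v).round(4))
cv2.imwrite('pics/c7.png',np.hstack([cv2.resize(a[110:320,170:430],None,fx=1.5,fy=1.5),cv2.resize(b[135:240,235:365],None,fx=3,fy=3)]))
E
python3 -c "
import cv2;print(cv2.imread('pics/c7.png').shape)"
```

```text
27.55 [0.45231844 0.30524857 0.41634727] [ 0.35202771 -0.43077413  0.86592581] 0.6512092125708602
('scene', np.int64(2594), 'angle', np.float64(1.6531), 'mean s,z', np.float64(-0.0179), np.float64(0.1077))
119 [ 0.56669712 -0.01975762  0.12001047] [0.11216093 0.12083321 0.12420676]
[ 0.4631 -0.275   0.1003]
[ 0.6268 -0.3021  0.1003]
(315, 780, 3)
```

View pics/c7.png

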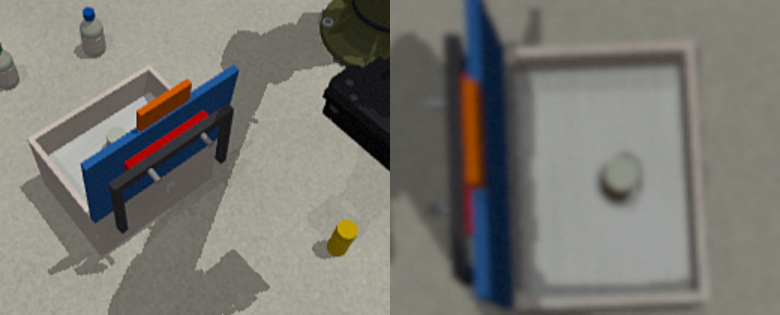

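The jar stands in the well (right crop (620,178)) with its top at 0.120 m, as expected when seated. The lid still leans on the bar, the yellow look-alike and the bottles haven't moved, and the robot touches nothing. I'm handing in.

```bash
python3 -c "
from workcell import r
print(r.close_job())"
```

```text
the job is handed in; nothing more can be done
None
```

The lid is open with the stay bar pressed home, the jar is seated in the well, and the job was handed in at about 28 s of the 72 s allowed.

- **Lid:** The tool can only point down, so I pushed the front edge of the orange lip with the side of the shut fingers. I followed its arc past the balance point until the lid leaned on the red bar. The bar then moved back at about 5 N and stopped firmly after about 14 mm, matching its 0.08 rad of travel. The highest force I read on the lid was about 15 N, in readings at the end of each move. The lid's measured angle stayed the same afterwards.
- **Jar:** I set the amber jar down in the well until I felt the floor at the expected height (5 N), then let go and moved clear.
- **Last checks:** The jar's top is 0.120 m above the bench, as it should be when seated. The lid still leans on the bar, and the bottles and the yellow look-alike have not moved. The tip box was outside the last picture I viewed, but the arm never went near it. The arm touches nothing.
- **Disagreements:** The scene camera reads the lid's final angle as 1.653 rad; the contact geometry suggests about 1.665. That camera also read about −0.08 rad with the lid shut, so I relied on the firm stop. The jar's cap measured about 2 mm towards the hinge from the well's measured centre, within the well's clearance plus camera error.

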